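# Clamp the display base with three clicks of the clutch knob

## Robot

A 7-joint arm with a two-finger parallel gripper is mounted at the origin on the work surface. World frame = base frame: x ahead of the robot, y to its left, z up, the work surface at z = 0. Lengths are in m, angles in rad, forces in N, time in s.
With the tool pointing down it reaches from about 0.4 to 0.85 m from the base axis. Payload 6.9 kg.
Tool frame: the origin (TCP) lies midway between the tips of the shut fingers; the grasp point (between the pads) lies behind it (ctrl.pinch_z is the z of the grasp point in the tool frame, in m); z points along the fingers, y is the direction in which the jaws open and shut (so a half turn about z gives the same grasp; the last joint's range is limited). The gripper opens to 85 mm and grips with 20 to 120 N. Pads are 22 mm wide; open, the fingers measure 114 mm over their backs; the gripper's body (76 mm by 85 mm) begins 54 mm behind the grasp point. The pads swing forward as they close: fully open they stand 13 mm farther back than shut.
Start: joints at [-1.236, 0.507, -0.238, 1.5, 0.126, 1.149, -0.155], TCP at [0.142, 0.609, 0.231] pointing down, gripper open.
Joint ranges: [-3.08, 3.08], [-0.24, 2.05], [-1.43, 1.35], [0, 2.5], [-1.52, 4.66], [0.17, 1.96], [-2.89, 2.89]. Speed limits (rad/s): [2.39, 2.39, 3.14, 3.14, 3.14, 3.14, 3.14].

## Interface

Orientations are given as a unit quaternion [w, x, y, z].
In Python, from station import ctrl, get_state, vision, ticket, models gives the robot as it stands. Calls block until the motion is done:
- ctrl.movep(position, orientation): joint-space move of the TCP to a pose.
- ctrl.movel(position, frame=None, max_speed=0.15): straight line of the TCP; frame=None keeps the orientation; max_speed is the mean speed in m/s.
- ctrl.set_joints(angles): joint-space move.
- ctrl.ungrasp() and ctrl.close_gripper(force=None): open the fingers fully, or close them until they stop; force is the grip in N (None keeps the last).
- ctrl.pause(seconds).
- ctrl.ik(position, orientation): joint angles nearest the present ones, or None.
- get_state(): the state.
- vision.grab_frame(name): name is "scene" or "top" or "wrist"; returns (picture, depth): 420x560x3 uint8, blue, green, red; 420x560 float32, m along the optical axis (not along the pixel's ray), 0 where there is no reading.
- vision.camera_info(name): a dict with "mtx" (3x3 intrinsics, pixels), "dist_coeffs" ([k1, k2, p1, p2, k3] as OpenCV has them; the pictures are not rectified), "R" (3x3) and "t" (3): a world point X has camera coordinates R X + t; the wrist camera has in their place "hand_eye" (4x4, takes a point from camera to tool coordinates, whose origin is the TCP and whose axes are the flange's). Camera axes: x right, y down, z forward; pixel columns grow to the right and rows downward; lengths in m; the calibration is good to about 2 mm. A picture is of the moment at which its call begins: read the wrist's pose just before it. camera_info takes no time and is no camera call.
A pose or a line that the arm cannot do raises ctrl.Unreachable and nothing moves.
- ticket.close_job(): hands the job in, once; it reports no verdict.
Trained networks look in the newest picture that a camera, given by its name, has taken for a name from the list of things; names that differ only in an ending like _2 or _b are one class to them, and where a whole thing is asked for, a point or a joint stands for the part that bears it (a point fixed in the world has none). Each returns a list of dicts, best first, with "p" (0 to 1); they miss things now and then, are a little off and sometimes report something else, mostly with a low value. They report only what shows in the picture. A call takes as long as a camera call. They do not tell look-alikes from the thing itself.
- models.recognise(camera, target): "point" ([column, row] in pixels, amid what is visible of it).
- models.masks_of(camera, target): "mask" (420x560 bool, what is visible of it) and "point" ([column, row] in pixels, amid what is visible of it).
The state is a dict: "time": time; "qpos": joint angles; "qd": joint speeds; "tau": joint torques, N m; "tcp_pos": TCP position; "eef_rot": TCP orientation; "contact_force": force on the tool from outside, world axes, zero at the start; "wrist_torque": the same for the moment, N m; "width": finger opening in m.
Only numpy, scipy, OpenCV 4.12 (cv2) and the standard library are available. Lean on these libraries where they do the work, as an engineer would, in place of code of your own. Each camera call takes 0.05 s, during which the arm holds its last target.

## Task

Turn the jig's brass clutch knob clockwise until the red swing jaw has pushed the black display base flush against the fence, and then, without letting go between clicks, turn on for exactly three clicks of its clutch, counting them by feel. Then let go of the knob and push the red-tipped lock lever all the way over, towards the fence side. Leave the other things on the desk where they are.

Things in the scene. Friction and masses are not known exactly. Their poses are not given: they have to be found in the camera images.
- knob_grip (a point): Centre of the fluted round brass clutch knob (41 mm diameter, 30 mm high, vertical axis), half-way up, 51 mm above the desk. Nothing within 70 mm stands higher than 36 mm, so grip it from above across any diameter. Clockwise from above swings jaw and knob together at under 0.1 N m; 10 to 35 degrees on, the display base is on the fence, the jaw stops and the clutch begins to slip.
- knob_dot (a point): White dot, 7 mm, on the knob's top, 14 mm from its axis. Feel of the slipping clutch, per click: the knob resists with up to about 0.27 N m, then over the crest pulls ahead with up to 0.3 N m (the click), then falls to about zero, seated in the next notch; let go, it settles in the nearest notch and stays. Notches are 10 to 30 degrees apart; no end stop. Jaw stays put meanwhile.
- jaw_nose (a point): Centre of the upright black rubber roller (16 mm diameter) at the end of the red swing jaw, 60 mm from the knob's axis, 21 mm above the desk. The jaw pivots on the knob's axis below the knob; its own y axis points from that axis out along the jaw.
- stand_mid (a point): Centre of the loose black plastic display base (50 x 80 x 16 mm with a 10 mm clear peg, 80 to 150 g) lying on the jig plate, a few mm short of the fence. Its x axis is the 50 mm side and points to the fence.
- fence (a point): Middle of the inner face of the dark steel fence on the fixed aluminium jig plate (165 x 250 x 12 mm). Its x axis points into the fence, away from the knob. Flush: the base's long side lies along it, stand_mid 25 mm from this face. The knob's axis lies 85 mm along -x and 45 mm along -y from here.
- lock_tip (a point): Centre of the red ball (26 mm) on the lock lever, 108 mm along -y of fence from the knob's axis. Its pivot, 60 mm below it along the lever, is 34 mm above the desk and parallel to that y. It starts leaning 0.5 rad to -x of fence (ball 87 mm up) and swings over to lean 0.5 rad to +x: 58 mm of travel. About 1 N moves it; it stays where left. The housing under it is 47 mm high.
- lock (a joint): Lock lever angle: 0 as it starts (open), 1.0 rad fully over (locked).
- canopy: Clear plastic jet canopy, 110 x 44 x 32 mm, loose; leave alone.
- rotor: Silver diecast four-blade helicopter rotor, 128 mm across, loose; leave alone.
- caliper: Brass sliding caliper, 150 mm long, loose; leave alone.
- sprue: Green sprue frame of wheels, 100 x 70 mm, loose; leave alone.
Not all that is in view belongs to the job. Of the things that look like the part that bears stand_mid, the smallest one is meant.

How it is judged:
By the outcome, as a careful person would: the job done as asked, in the order asked, and still so for the second after the job is handed in, with the robot touching nothing.
It also fails if it takes over 67 s, if anything falls off the work surface, if the arm or the gripper's body presses on something with over 40 N, if the wrist force passes 120 N, or if a joint passes its speed limit or range.

## Working session

There is one attempt and no reset: what is moved stays moved. The work goes in short steps, each a Python script; the robot and the scene stay as the last script left them, time stands still between calls to the robot, and variables do not carry over. Pictures are saved under pics/ and viewed, and the job is handed in when it is done.

```bash
ls -la; mkdir -p pics; cat > h.py <<'E'
import numpy as np, cv2
from station import ctrl,get_state,vision,ticket,models
def ray(cam,px):
    i=vision.camera_info(cam);K=np.array(i["mtx"]);d=np.array(i["dist_coeffs"])
    u=cv2.undistortPoints(np.array([[px]],float),K,d)[0,0]
    R=np.array(i["R"]);t=np.array(i["t"]).ravel()
    return -R.T@t, R.T@np.array([u[0],u[1],1.])
def at_z(cam,px,z):
    c,r=ray(cam,px);s=(z-c[2])/r[2];return c+s*r
E
python3 - <<'E'
from h import *
for c in("scene","top","wrist"):
    p,d=vision.grab_frame(c);cv2.imwrite(f"pics/{c}0.png",p);np.save(f"pics/{c}0.npy",d)
    for n in("knob_grip","knob_dot","jaw_nose","stand_mid","fence","lock_tip"):
        try:print(c,n,[(np.round(q["point"]),round(q["p"],2)) for q in models.recognise(c,n)][:4])
        except Exception as e:print(c,n,e)
s=get_state();print(s)
print(ctrl.pinch_z,[a for a in dir(ctrl) if a[0]!='_'])
E
```

```text
total 12
drwxr-xr-x  3 agent agent 4096 Dec  7 03:29 .
drwxr-xr-x 23 root  root  4096 Dec  7 03:29 ..
drwxr-xr-x  2 agent agent 4096 Dec  7 03:29 pics
scene knob_grip [(array([262., 235.]), 0.72)]
scene knob_dot [(array([263., 233.]), 0.76), (array([320., 195.]), 0.18)]
scene jaw_nose [(array([262., 232.]), 0.97)]
scene stand_mid [(array([401., 194.]), 0.74), (array([231., 184.]), 0.69), (array([261., 232.]), 0.49)]
scene fence [(array([264., 262.]), 0.6)]
scene lock_tip [(array([220., 253.]), 0.75)]
top knob_grip [(array([318., 204.]), 0.6)]
top knob_dot [(array([316., 203.]), 0.49)]
top jaw_nose [(array([314., 208.]), 0.76), (array([292., 183.]), 0.19)]
top stand_mid [(array([183., 145.]), 0.8), (array([295., 184.]), 0.65)]
top fence [(array([325., 194.]), 0.83)]
top lock_tip [(array([364., 208.]), 0.63)]
wrist knob_grip []
wrist knob_dot []
wrist jaw_nose []
wrist stand_mid []
wrist fence []
wrist lock_tip []
{'time': 1.05, 'qpos': array([-1.23547687,  0.50752948, -0.23761361,  1.50020976,  0.1257231 ,
        1.14891006, -0.15477993]), 'qd': array([-0.00039982,  0.00056471,  0.00019604,  0.00105802, -0.00176594,
       -0.0001146 ,  0.00056706]), 'tau': array([ 3.08005992e-04, -6.20383859e+01, -2.18486175e+00, -2.49968040e+01,
        1.38855394e-02,  2.25087322e-03,  8.52285240e-06]), 'tcp_pos': array([0.14239705, 0.60854304, 0.23125375]), 'eef_rot': array([-2.29107189e-06,  1.14647671e-01,  9.93406216e-01, -3.71544334e-05]), 'contact_force': array([-0.44167719,  0.0831718 ,  0.47689751]), 'wrist_torque': array([-0.03800991,  0.03327362,  0.00439327]), 'width': 0.08514185684965685}
-0.0187 ['Unreachable', 'close_gripper', 'ik', 'movel', 'movep', 'pause', 'pinch_z', 'set_joints', 'ungrasp']
```

View pics/scene0.png

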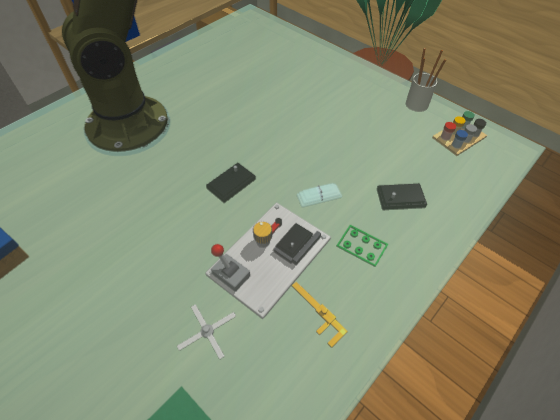

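View pics/top0.png

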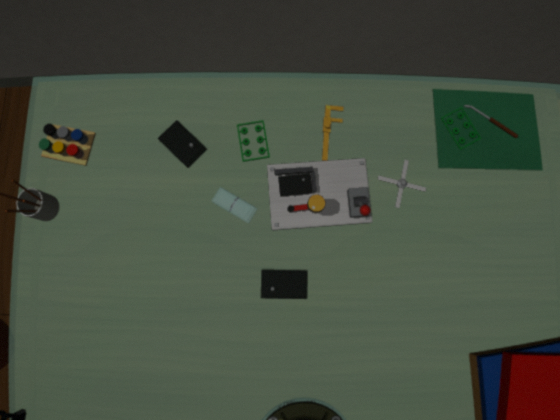

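```bash
python3 - <<'E'
from h import *
p=cv2.imread("pics/top0.png");cv2.imwrite("pics/topc.png",cv2.resize(p[140:260,250:400],None,fx=5,fy=5,interpolation=cv2.INTER_CUBIC))
p=cv2.imread("pics/scene0.png");cv2.imwrite("pics/scenec.png",cv2.resize(p[150:290,170:330],None,fx=4,fy=4,interpolation=cv2.INTER_CUBIC))
for n,px,z in(("knob",(318,204),.066),("lock",(364,208),.087),("stand",(295,184),.028)):print(n,at_z("top",px,z))
for n,px,z in(("knob",(262,230),.066),("lock",(220,253),.087),("stand",(231,184),.028)):print(n,at_z("scene",px,z))
print(ray("top",(280,210)),ray("scene",(280,210)))
E
```

```text
knob [ 0.58243541 -0.03028083  0.066     ]
lock [ 0.57004056 -0.13470528  0.087     ]
stand [0.63808541 0.02180548 0.028     ]
knob [ 0.59017445 -0.02947871  0.066     ]
lock [ 0.57707997 -0.13726081  0.087     ]
stand [0.41777128 0.03351319 0.028     ]
(array([0.41029058, 0.07020227, 1.09929918]), array([ 0.15076245, -0.01097331, -0.98867418])) (array([ 0.94981326, -0.3588376 ,  0.7982875 ]), array([-0.40416825,  0.43519371, -0.804701  ]))
```

View pics/topc.png

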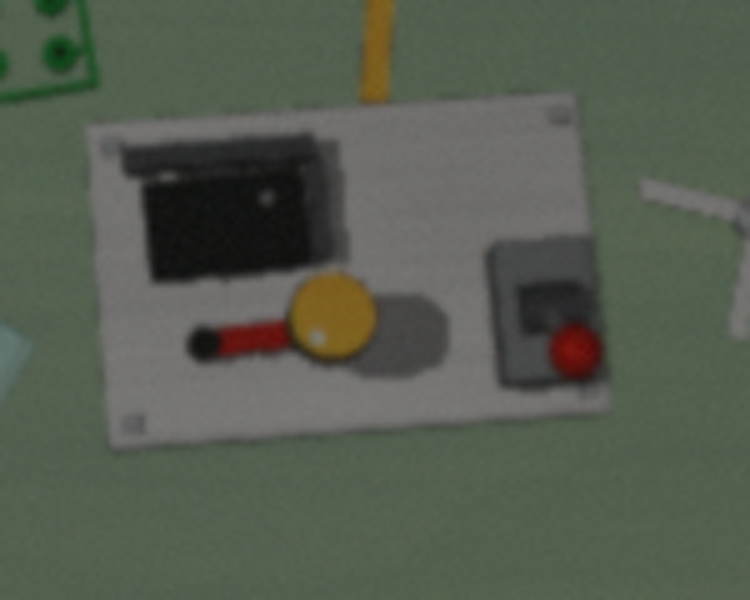

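View pics/scenec.png

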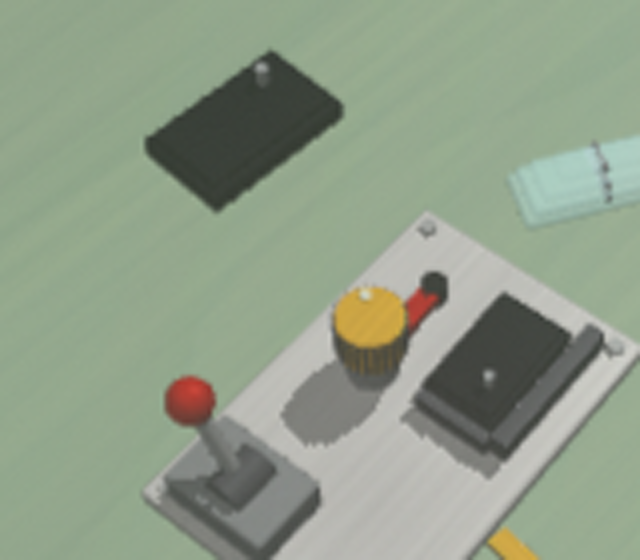

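```bash
python3 - <<'E'
from h import *
C=[at_z("top",(250+a/5,140+b/5),.012) for a,b in((90,128),(575,95),(607,410),(110,447))]
print(np.round(C,4)); 
for a,b in((0,1),(3,2),(0,3),(1,2)):
    v=C[b]-C[a];print(np.linalg.norm(v),np.degrees(np.arctan2(v[1],v[0])))
for cam in("top","scene"):
    p=cv2.imread(f"pics/{cam}0.png");hsv=cv2.cvtColor(p,cv2.COLOR_BGR2HSV)
    m=cv2.inRange(hsv,(12,130,60 if cam=="top" else 150),(32,255,255))
    n,l,s,c=cv2.connectedComponentsWithStats(m)
    for k in range(1,n):
        if s[k,4]>60: print(cam,s[k],c[k],at_z(cam,c[k],.066))
    m=cv2.inRange(hsv,(0,150,60),(8,255,255))|cv2.inRange(hsv,(172,150,60),(180,255,255))
    n,l,s,c=cv2.connectedComponentsWithStats(m)
    for k in range(1,n):
        if s[k,4]>20: print(cam,'red',s[k],c[k],at_z(cam,c[k],.087))
i=vision.camera_info("wrist");print(i)
s=get_state();print(s['tcp_pos'])
from scipy.spatial.transform import Rotation as R
# candidates: yaw options at knob
for yaw in np.arange(-180,180,15):
    q=(R.from_euler('z',yaw,degrees=True)*R.from_euler('x',180,degrees=True)).as_quat()
    j=ctrl.ik([.586,-.030,.2],[q[3],q[0],q[1],q[2]])
    print(yaw,None if j is None else np.round(j,2))
E
```

```text
[[ 0.6881  0.0884  0.012 ]
 [ 0.7073 -0.1564  0.012 ]
 [ 0.547  -0.1674  0.012 ]
 [ 0.5282  0.0775  0.012 ]]
0.24555447951412684 -85.52868969165031
0.24567578273519886 -85.61317289504241
0.16032181663606992 -176.1055069773362
0.1606828794367122 -176.06105009980158
top [322 106  21  54 400] [328.2625 127.5075] [ 0.77073138 -0.05785715  0.066     ]
top [ 52 139  14  15 132] [ 57.61363636 146.03030303] [0.72525155 0.61134719 0.066     ]
top [308 195  17  17 217] [316.16589862 202.88018433] [ 0.5850778  -0.02599807  0.066     ]
top red [ 66 144  12  12 107] [ 71.42056075 149.40186916] [0.70980599 0.56323609 0.087     ]
top red [294 205  14   6  64] [300.328125 207.296875] [0.57110703 0.01243415 0.087     ]
top red [360 205  10  10  79] [364.56962025 209.55696203] [ 0.56641234 -0.13593316  0.087     ]
top red [ 506  355   54   65 3301] [533.84913663 387.83308088] [ 0.1412864  -0.54037244  0.087     ]
scene [254 222  17  15 196] [262.06122449 229.27040816] [ 0.58893096 -0.02801887  0.066     ]
scene [ 464  242   80   48 1076] [497.90799257 264.88289963] [1.01024395 0.24140911 0.066     ]
s
[... 2312 characters left out ...]
 0.72  1.15  1.66 -0.7   1.23 -1.66]
-30 [-0.54  0.64  0.95  1.66 -0.56  1.14 -1.53]
-15 [-0.54  0.64  0.95  1.66 -0.56  1.14 -1.27]
0 [-0.37  0.54  0.62  1.66 -0.35  1.06 -1.22]
15 [-0.36  0.53  0.6   1.66 -0.34  1.06 -0.97]
30 [-0.34  0.52  0.56  1.66 -0.31  1.05 -0.73]
45 [-0.31  0.52  0.52  1.66 -0.29  1.04 -0.49]
60 [-0.29  0.51  0.47  1.66 -0.26  1.04 -0.26]
75 [-0.26  0.5   0.42  1.66 -0.23  1.03 -0.03]
90 [-0.23  0.49  0.37  1.66 -0.2   1.03  0.21]
105 [-0.2   0.49  0.32  1.66 -0.18  1.03  0.44]
120 [-0.17  0.48  0.28  1.66 -0.15  1.02  0.68]
135 [-0.14  0.48  0.24  1.66 -0.13  1.02  0.92]
150 [-0.12  0.48  0.19  1.66 -0.1   1.02  1.16]
165 [-0.09  0.47  0.15  1.66 -0.08  1.02  1.4 ]
```

```bash
cat >> h.py <<'E'
from scipy.spatial.transform import Rotation as Rot
def quat(yaw):
    q=(Rot.from_euler('z',yaw,degrees=True)*Rot.from_euler('x',180,degrees=True)).as_quat()
    return [q[3],q[0],q[1],q[2]]
def wray(px,st):
    i=vision.camera_info("wrist");H=np.array(i["hand_eye"])
    u=cv2.undistortPoints(np.array([[px]],float),np.array(i["mtx"]),np.array(i["dist_coeffs"]))[0,0]
    q=st['eef_rot'];R=Rot.from_quat([q[1],q[2],q[3],q[0]]).as_matrix()
    c=st['tcp_pos']+R@H[:3,3];r=R@H[:3,:3]@np.array([u[0],u[1],1.]);return c,r
def w_at_z(px,st,z):
    c,r=wray(px,st);return c+(z-c[2])/r[2]*r
E
python3 - <<'E'
from h import *
ctrl.movep([.586,-.027,.20],quat(170))
ctrl.pause(.2)
st=get_state();print(st['time'],st['tcp_pos'],st['eef_rot'],st['qpos'])
p,d=vision.grab_frame("wrist");cv2.imwrite("pics/w1.png",p);np.save("pics/w1.npy",d)
for n in("knob_grip","knob_dot","jaw_nose","lock_tip"):
    print(n,[(np.round(q["point"],1),round(q["p"],2)) for q in models.recognise("wrist",n)][:3])
hsv=cv2.cvtColor(p,cv2.COLOR_BGR2HSV)
m=cv2.inRange(hsv,(12,130,60),(32,255,255))
n,l,s,c=cv2.connectedComponentsWithStats(m)
for k in range(1,n):
    if s[k,4]>200: print(s[k],c[k],w_at_z(c[k],st,.066),np.median(d[l==k]))
E
```

```text
3.9833 [ 0.58605505 -0.02641192  0.19999131] [2.43852927e-06 8.67143569e-02 9.96233214e-01 6.57239130e-05] [-0.0835109   0.47239207  0.13430242  1.65582309 -0.07179653  1.01817465
  1.47111497]
knob_grip [(array([276.3, 194. ]), 0.8)]
knob_dot [(array([281.1, 200.7]), 0.81)]
jaw_nose [(array([287.4, 191.2]), 0.67)]
lock_tip [(array([138.2, 209.6]), 0.86), (array([276.1, 199. ]), 0.43)]
[ 255  174   48   53 1752] [278.45148402 202.25      ] [ 0.58520974 -0.02650278  0.066     ] 0.2882161
[ 250  295   41  106 1654] [275.9171705  356.70072551] [ 0.73806751 -0.05586235  0.066     ] 0.4073818
```

View pics/w1.png

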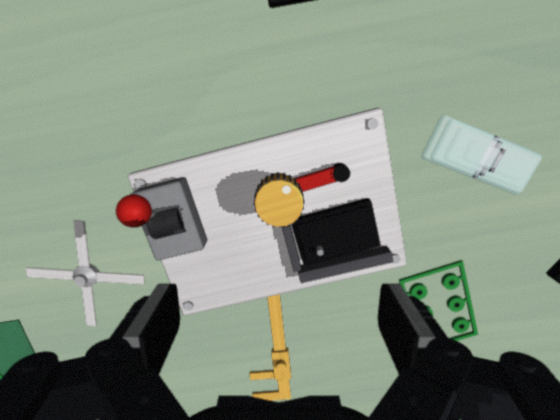

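```bash
python3 - <<'E'
from h import *
st0=get_state()
ctrl.movep([.5855,-.0265,.10],quat(170))
ctrl.movel([.5855,-.0265,.036],max_speed=.08)
def rep():
    s=get_state();print(round(s['time'],2),np.round(s['tcp_pos'],4),np.round(s['contact_force'],2),np.round(s['wrist_torque'],3),round(s['width'],4),np.round(s['qpos'][6],4))
for _ in range(4): rep();ctrl.pause(.02)
ctrl.close_gripper(force=50)
for _ in range(4): rep();ctrl.pause(.05)
p,d=vision.grab_frame("wrist");cv2.imwrite("pics/w2.png",p)
E
```

```text
5.67 [ 0.5859 -0.0266  0.0364] [ 0.55 -1.14 -0.04] [-0.     0.014 -0.005] 0.0855 1.4995
5.68 [ 0.5859 -0.0265  0.0365] [ 0.53  0.58 -1.3 ] [-0.051 -0.075  0.031] 0.0856 1.4995
5.7 [ 0.5859 -0.0266  0.0365] [-0.81  0.15  0.47] [-0.003  0.001  0.015] 0.0855 1.4996
5.72 [ 0.5859 -0.0266  0.0366] [-0.12  0.57 -0.5 ] [-0.005 -0.019 -0.042] 0.0854 1.4995
6.22 [ 0.5857 -0.0262  0.0365] [-2.36  1.63  5.12] [ 0.271  0.283 -0.06 ] 0.0398 1.4996
6.27 [ 0.5857 -0.0262  0.0365] [-0.89  1.65  5.86] [ 0.24   0.198 -0.028] 0.0397 1.4996
6.32 [ 0.5857 -0.0262  0.0365] [-2.28  1.84  6.06] [0.269 0.314 0.003] 0.0399 1.4996
6.37 [ 0.5857 -0.0262  0.0365] [-0.69  1.21  6.47] [ 0.213  0.279 -0.059] 0.0401 1.4996
```

View pics/w2.png

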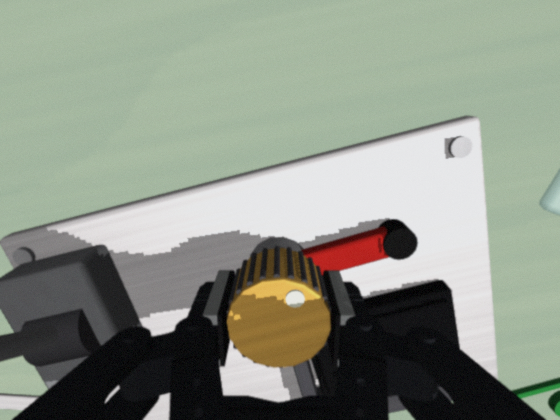

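```bash
cat > turn.py <<'E'
from h import *
import sys
def turn(N,step):
    q=np.load("q.npy");f=open("log.txt","a")
    for k in range(N):
        q[6]-=np.radians(step);ctrl.set_joints(q)
        T=[];F=[]
        for _ in range(5):
            ctrl.pause(.01);s=get_state();T.append(s['wrist_torque'][2]);F.append(s['contact_force'])
        l=f"{s['time']:.2f} cmd {np.degrees(1.4996-q[6]):6.2f} act {np.degrees(1.4996-s['qpos'][6]):6.2f} tz {np.mean(T):6.3f} F {np.round(np.mean(F,0),1)} w {s['width']:.4f} tau7 {s['tau'][6]:.3f}"
        print(l);f.write(l+"\n")
    np.save("q.npy",q)
if __name__=="__main__":
    turn(int(sys.argv[1]),float(sys.argv[2]))
E
python3 - <<'E'
from turn import *
np.save("q.npy",get_state()['qpos']);turn(5,2)
E
```

```text
6.76 cmd   2.00 act   1.95 tz -0.012 F [-1.3  0.7  2.7] w 0.0399 tau7 -0.061
7.05 cmd   4.00 act   3.93 tz -0.019 F [-0.9  0.7  3.2] w 0.0397 tau7 -0.040
7.34 cmd   6.00 act   5.93 tz -0.030 F [-0.9  1.1  3.4] w 0.0400 tau7 -0.047
7.63 cmd   8.00 act   7.93 tz -0.021 F [-1.2  1.1  3.9] w 0.0399 tau7 -0.044
7.92 cmd  10.00 act   9.93 tz -0.011 F [-1.5  1.2  4.3] w 0.0394 tau7 -0.047
```

```bash
python3 turn.py 6 2
```

```text
8.22 cmd  12.00 act  11.93 tz -0.038 F [-1.2  1.5  4.3] w 0.0394 tau7 -0.047
8.51 cmd  14.00 act  13.93 tz -0.033 F [-1.2  1.7  5. ] w 0.0399 tau7 -0.049
8.80 cmd  16.00 act  15.93 tz  0.001 F [-1.1  2.2  4.7] w 0.0398 tau7 -0.050
9.09 cmd  18.00 act  17.93 tz -0.014 F [-0.9  2.2  5.2] w 0.0396 tau7 -0.051
9.38 cmd  20.00 act  19.93 tz -0.001 F [-1.   2.9  4.9] w 0.0395 tau7 -0.052
9.68 cmd  22.00 act  21.95 tz -0.002 F [-0.8  2.8  5.4] w 0.0399 tau7 -0.030
```

```bash
python3 turn.py 4 2; python3 - <<'E'
from h import *
p,d=vision.grab_frame("wrist");cv2.imwrite("pics/w3.png",p)
E
```

```text
9.97 cmd  24.00 act  23.94 tz -0.017 F [-0.6  2.6  4.8] w 0.0397 tau7 -0.030
10.26 cmd  26.00 act  25.94 tz  0.007 F [-0.7  3.4  5. ] w 0.0395 tau7 -0.064
10.55 cmd  28.00 act  27.92 tz  0.057 F [-0.7  3.2  4.9] w 0.0398 tau7 -0.111
10.84 cmd  30.00 act  29.92 tz  0.091 F [-0.6  3.6  4.8] w 0.0399 tau7 -0.156
```

View pics/w3.png

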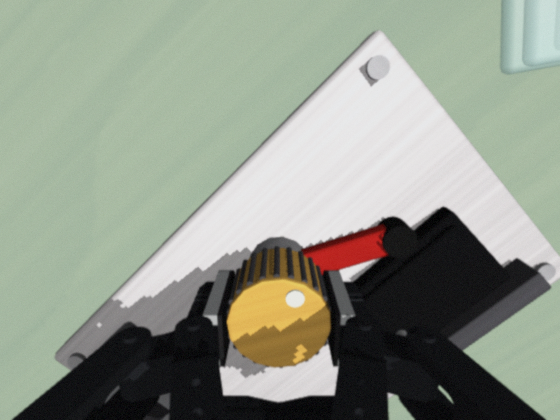

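```bash
python3 turn.py 10 1.5
```

```text
11.18 cmd  31.50 act  31.45 tz  0.112 F [0.2 4.1 5. ] w 0.0398 tau7 -0.166
11.47 cmd  33.00 act  32.95 tz  0.234 F [-0.3  3.9  5.3] w 0.0399 tau7 -0.264
11.77 cmd  34.50 act  34.43 tz  0.223 F [-0.4  4.2  5.4] w 0.0397 tau7 -0.315
12.06 cmd  36.00 act  35.93 tz  0.177 F [0.  4.4 4.8] w 0.0397 tau7 -0.207
12.35 cmd  37.50 act  37.44 tz -0.002 F [-0.2  4.7  4.8] w 0.0397 tau7 -0.026
12.64 cmd  39.00 act  38.96 tz -0.217 F [0.2 5.5 5.1] w 0.0393 tau7 0.176
12.93 cmd  40.50 act  40.46 tz -0.298 F [0.2 5.5 4.6] w 0.0397 tau7 0.277
13.22 cmd  42.00 act  41.96 tz -0.315 F [0.5 5.6 4.7] w 0.0393 tau7 0.277
13.52 cmd  43.50 act  43.46 tz -0.236 F [0.3 5.3 4.7] w 0.0397 tau7 0.203
13.81 cmd  45.00 act  44.95 tz -0.068 F [0.2 5.3 4.8] w 0.0398 tau7 0.055
```

```bash
python3 turn.py 14 1.5
```

```text
14.10 cmd  46.50 act  46.44 tz  0.045 F [0.1 5.3 4.9] w 0.0399 tau7 -0.070
14.39 cmd  48.00 act  47.93 tz  0.173 F [0.5 5.2 4.3] w 0.0396 tau7 -0.204
14.68 cmd  49.50 act  49.42 tz  0.247 F [0.1 5.  4.5] w 0.0396 tau7 -0.278
14.97 cmd  51.00 act  50.93 tz  0.250 F [0.4 5.  4.7] w 0.0397 tau7 -0.260
15.27 cmd  52.50 act  52.43 tz  0.129 F [0.5 5.1 4.7] w 0.0399 tau7 -0.141
15.56 cmd  54.00 act  53.95 tz -0.086 F [0.8 5.4 4.5] w 0.0394 tau7 0.046
15.85 cmd  55.50 act  55.46 tz -0.229 F [1.  5.6 4.6] w 0.0400 tau7 0.227
16.14 cmd  57.00 act  56.96 tz -0.296 F [0.6 5.8 4.3] w 0.0399 tau7 0.277
16.43 cmd  58.50 act  58.46 tz -0.320 F [1.  5.1 4.6] w 0.0395 tau7 0.278
16.73 cmd  60.00 act  59.96 tz -0.195 F [0.7 5.6 4.5] w 0.0395 tau7 0.164
17.02 cmd  61.50 act  61.44 tz -0.034 F [0.7 4.8 4.4] w 0.0401 tau7 0.008
17.31 cmd  63.00 act  62.93 tz  0.094 F [1.  5.3 4.2] w 0.0397 tau7 -0.113
17.60 cmd  64.50 act  64.43 tz  0.200 F [0.8 5.  4.4] w 0.0395 tau7 -0.234
17.89 cmd  66.00 act  65.92 tz  0.229 F [0.4 5.5 4.2] w 0.0395 tau7 -0.283
```

```bash
python3 turn.py 8 1.5
```

```text
18.18 cmd  67.50 act  67.43 tz  0.195 F [0.6 5.4 4.6] w 0.0401 tau7 -0.234
18.48 cmd  69.00 act  68.94 tz  0.075 F [1.1 5.9 4.8] w 0.0402 tau7 -0.089
18.77 cmd  70.50 act  70.45 tz -0.138 F [1.3 5.5 4.2] w 0.0399 tau7 0.106
19.06 cmd  72.00 act  71.96 tz -0.286 F [0.6 5.5 3.9] w 0.0395 tau7 0.266
19.35 cmd  73.50 act  73.46 tz -0.309 F [1.3 5.8 4.5] w 0.0394 tau7 0.278
19.64 cmd  75.00 act  74.96 tz -0.271 F [1.4 5.4 3.8] w 0.0398 tau7 0.258
19.93 cmd  76.50 act  76.45 tz -0.159 F [1.  5.5 4.1] w 0.0399 tau7 0.129
20.23 cmd  78.00 act  77.94 tz -0.013 F [1.5 5.3 4.1] w 0.0395 tau7 -0.029
```

```bash
python3 - <<'E'
from h import *
ctrl.ungrasp();ctrl.pause(.1)
s=get_state();print(s['contact_force'],s['wrist_torque'],s['width'],s['tcp_pos'])
ctrl.movel([s['tcp_pos'][0],s['tcp_pos'][1],.16],max_speed=.15)
ctrl.movep([.59,-.06,.22],quat(180));ctrl.pause(.15)
st=get_state();print(st['time'],st['tcp_pos'])
p,d=vision.grab_frame("wrist");cv2.imwrite("pics/w4.png",p)
hsv=cv2.cvtColor(p,cv2.COLOR_BGR2HSV)
m=cv2.inRange(hsv,(0,150,60),(8,255,255))|cv2.inRange(hsv,(172,150,60),(180,255,255))
n,l,s,c=cv2.connectedComponentsWithStats(m)
for k in range(1,n):
    if s[k,4]>60: print('red',s[k],c[k],w_at_z(c[k],st,.087))
import pickle;pickle.dump(st,open("st4.pkl","wb"))
E
```

```text
[ 0.35598705 -0.42635756 -0.65866449] [ 0.03563048 -0.01875202 -0.03156537] 0.08560687762016442 [ 0.58566197 -0.02630665  0.03646759]
23.2083 [ 0.58984495 -0.05968791  0.21958964]
red [168 160  31  32 774] [183.08656331 175.62015504] [ 0.56621654 -0.13644582  0.087     ]
red [339 187  27  21 306] [350.61764706 197.39542484] [ 0.58436903 -0.00098873  0.087     ]
```

View pics/w4.png

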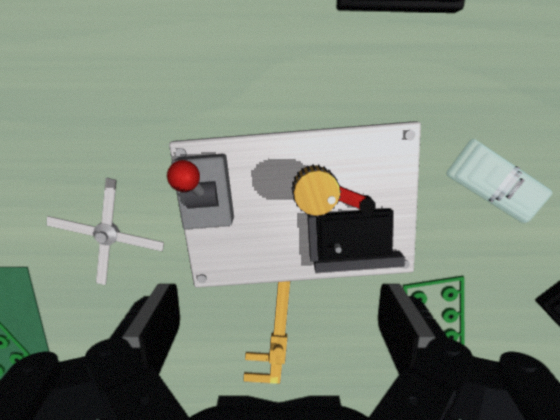

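```bash
python3 - <<'E'
from h import *
a=np.radians(4.2);x=np.array([np.cos(a),np.sin(a),0]);
b0=np.array([.5652,-.1364,0]);zz=np.array([0,0,.076])
ctrl.close_gripper()
P=b0-.046*x
q=quat(184.2)
ctrl.movep(P+[0,0,.20],q)
ctrl.movel(P+zz,max_speed=.15)
F0=[]
for _ in range(5): F0.append(get_state()['contact_force']);ctrl.pause(.01)
F0=np.mean(F0,0)
def step(d,v):
    ctrl.movel(b0+x*(d-.024)+zz,max_speed=v)
    F=[]
    for _ in range(4): ctrl.pause(.01);s=get_state();F.append(s['contact_force'])
    f=(np.mean(F,0)-F0)
    print(round(s['time'],2),round(d*1e3,1),'fx',round(-f@x,2),np.round(f,1),round((s['tcp_pos']-b0)@x*1e3+24,1));return -f@x
for d in(0,.015,.03,.045,.053): step(d,.06)
d=.053
while d<.066:
    d+=.001
    if step(d,.02)>8:break
p,_=vision.grab_frame("wrist");cv2.imwrite("pics/w5.png",p)
p,_=vision.grab_frame("scene");cv2.imwrite("pics/s5.png",cv2.resize(p[150:290,170:330],None,fx=4,fy=4))
E
```

```text
26.1 0.0 fx 0.78 [-0.8 -0.3  0. ] 0.1
26.53 15.0 fx -0.09 [ 0.1 -0.4  0. ] 15.5
26.97 30.0 fx 0.27 [-0.3 -0.1 -0.3] 30.4
27.4 45.0 fx 1.07 [-1.  -0.5  0.2] 45.3
27.72 53.0 fx 0.5 [-0.5 -0.2 -0.1] 53.4
28.0 54.0 fx 0.02 [ 0.  -0.4 -0.2] 54.0
28.28 55.0 fx 1.39 [-1.4  0.1 -0.2] 54.8
28.57 56.0 fx 1.07 [-1.1  0.2 -0.9] 55.9
28.85 57.0 fx 1.72 [-1.7 -0.5 -1.3] 57.0
29.13 58.0 fx 1.46 [-1.5 -0.  -1.1] 58.1
29.42 59.0 fx 3.14 [-3.1 -0.8 -0.5] 58.7
29.7 60.0 fx 5.88 [-5.9 -0.6  1.3] 58.8
29.98 61.0 fx 8.3 [-8.3  0.1  3.7] 58.9
```

View pics/s5.png

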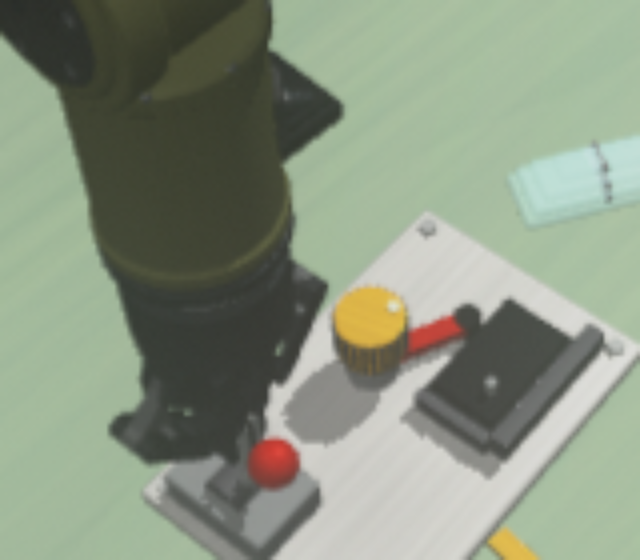

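Hard stop reached at 58.8 mm: the ball is over and the force rises against the stop. Backing off and checking the result.

```bash
python3 - <<'E'
from h import *
a=np.radians(4.2);x=np.array([np.cos(a),np.sin(a),0]);b0=np.array([.5652,-.1364,0])
ctrl.movel(b0-.03*x+[0,0,.076],max_speed=.15)
ctrl.movel(b0-.03*x+[0,0,.20],max_speed=.15)
ctrl.movep([.57,-.05,.24],quat(180));ctrl.pause(.15)
st=get_state()
p,_=vision.grab_frame("wrist");cv2.imwrite("pics/w6.png",p);print(st['time'],st['contact_force'])
hsv=cv2.cvtColor(p,cv2.COLOR_BGR2HSV)
m=cv2.inRange(hsv,(0,150,60),(8,255,255))|cv2.inRange(hsv,(172,150,60),(180,255,255))
n,l,s,c=cv2.connectedComponentsWithStats(m)
for k in range(1,n):
    if s[k,4]>60: w=w_at_z(c[k],st,.087);print('red',c[k],w,(w-b0)@x)
m=cv2.inRange(hsv,(12,130,60),(32,255,255));n,l,s,c=cv2.connectedComponentsWithStats(m)
k=1+np.argmax(s[1:,4]);print(c[k])
cv2.imwrite("pics/w6c.png",cv2.resize(p[100:320,130:450],None,fx=2.4,fy=2.4,interpolation=cv2.INTER_CUBIC))
E
```

```text
32.3 [ 1.37332593 -0.54239794 -0.10804997]
red [337.75531915 210.83687943] [0.5812483  0.00061573 0.087     ] 0.02603998907456739
red [191.91651543 254.86388385] [ 0.62374108 -0.13210233  0.087     ] 0.058698617379130624
[304.23065586 207.24465733]
```

View pics/w6c.png

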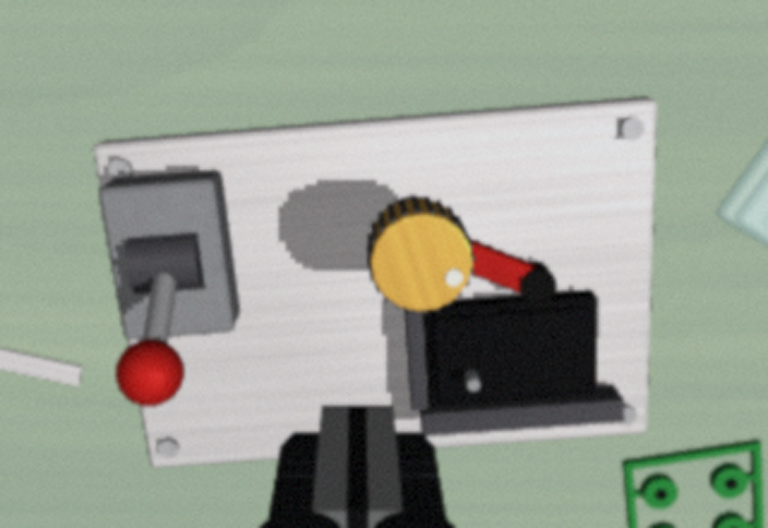

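View pics/w6.png

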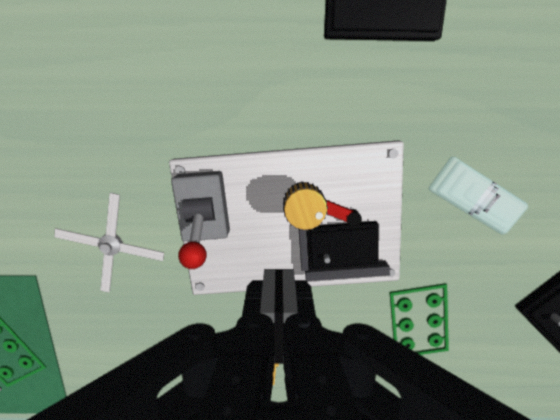

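```bash
python3 - <<'E'
from h import *
print(ticket.close_job(),get_state()['time'])
E
```

```text
the job is handed in; nothing more can be done
the job is handed in; nothing more can be done
```

The job is done and handed in; the clock read about 32 s of the 67 s allowed at my last check.

- **Knob:** I gripped the knob from above and turned it clockwise in one continuous hold. The jaw stopped at about 30°, with the base on the fence. I then felt three clicks, with crests near 37.5°, 53.5° and 69.6° and notches about 16° apart. I stopped at 78°, where the torque was back to about zero (seated in the notch), then opened the fingers and lifted off.
- **Lock lever:** I pushed the ball towards the fence until it met its stop. The force climbed to 8 N at 58.8 mm. After backing off, the camera put the ball 58.7 mm from its start, against 58 mm expected.

**Last checks:**
- The final wrist picture shows the base lying along the fence with the jaw roller against it. I judged this by eye and did not measure the gap.
- The knob's dot had turned roughly 83° when read by eye, against 78° at the wrist joint. I put that down to reading error, as it is well under half a notch.
- I never touched the canopy, rotor, sprue or caliper. In the last picture the caliper was mostly hidden behind the gripper.

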